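Hang the sleeve basket on the sprung weighing hook

ROBOT

A 6-joint arm with a two-finger parallel gripper is mounted at the origin on the work surface. World frame = base frame: x ahead of the robot, y to its left, z up, the work surface at z = 0. Lengths are in m, angles in rad, forces in N, time in s.
With the tool pointing down it reaches from about 0.35 to 0.8 m from the base axis. Payload 7.3 kg.
Tool frame: the origin (TCP) lies between the finger pads; the fingertips stand 25 mm ahead of it and the grasp point (between the pads) lies 6 mm ahead of it (r.tip_extent is the distance from the TCP to the fingertips, in m); z points along the fingers, y is the line along which they close (so a half turn about z gives the same grasp; the last joint's range is limited). The gripper opens to 85 mm and grips with 20 to 120 N. Pads are 22 mm wide; open, the fingers measure 114 mm over their backs; the gripper's body (76 mm by 85 mm) begins 54 mm behind the grasp point. The pads swing forward as they close: fully open they stand 13 mm farther back than shut.
Start: joints at [-1.29, 0.342, 1.524, -0, 1.275, -0.146], TCP at [0.217, -0.478, 0.256] pointing down, gripper open.
Joint ranges: [-2.53, 2.53], [-0.77, 2.02], [0.04, 2.7], [-1, 4.14], [0.28, 2.66], [-3.11, 3.11]. Speed limits (rad/s): [2.57, 2.57, 3.14, 3.14, 3.14, 3.14].

INTERFACE

Orientations are given as a unit quaternion [x, y, z, w].
In Python, from workcell import r, command_gripper, optics gives the robot as it stands. The module is installed in compiled form; this text tells all that it offers. Calls block until the motion is done:
- r.reach(position, orientation): joint-space move of the TCP to a pose.
- r.move_straight(position, orientation=None, speed=0.15, max_force=None): straight line of the TCP; orientation=None keeps the orientation; speed is the mean speed in m/s. With max_force (N) it stops when the force on the tool has changed by that much, and returns True; else False.
- r.movej(angles): joint-space move.
- command_gripper(opening, force=None): finger opening in m; force is the grip in N (None keeps the last); returns when the fingers have stopped.
- r.hold(seconds).
- r.solve_ik(position, orientation): joint angles nearest the present ones, or None.
- r.read_state(): the state.
- optics.get_image(name): name is "scene" or "top" or "wrist"; returns (picture, depth): 400x640x3 uint8, red, green, blue; 400x640 float32, m along the optical axis (not along the pixel's ray), 0 where there is no reading.
- optics.camera_model(name): a dict with "K" (3x3 intrinsics, pixels), "R" (3x3) and "t" (3): a world point X has camera coordinates R X + t; the wrist camera has in their place "tool_from_camera" (4x4, takes a point from camera to tool coordinates, whose origin is the TCP and whose axes are the flange's). Camera axes: x right, y down, z forward; pixel columns grow to the right and rows downward; lengths in m; the calibration is good to about 2 mm. A picture is of the moment at which its call begins: read the wrist's pose just before it. camera_model takes no time and is no camera call.
A pose or a line that the arm cannot do raises r.PlanningError and nothing moves.
- r.finish_job(): hands the job in; it is judged then, once.
The state is a dict: "time_s": time; "joint_positions": joint angles; "dq": joint speeds; "tau": joint torques, N m; "eef_pos": TCP position; "eef_rot": TCP orientation; "contact_force": force on the tool from outside, world axes, zero at the start; "torque": the same for the moment, N m; "grip_width": finger opening in m; "grip_force": force on a finger pad.
Only numpy, scipy, OpenCV 4.12 (cv2) and the standard library are available. Lean on these libraries where they do the work, as an engineer would, in place of code of your own. Each camera call takes 0.05 s, during which the arm holds its last target. There are 200 camera calls.

TASK

Weigh the little wire basket of steel sleeves: gently swing its folded bail upright as it stands, without shoving or tipping the basket, then carry it by the bail and hang the bail's eye in the hook of the hanging balance. Ease the load on slowly and let go only when the balance carries all of it, so that the sprung beam neither jumps nor is pushed down to its stop; leave the basket hanging free and still, and leave the other things on the bench where they are.

Things in the scene. Friction and masses are not known exactly. Their poses are not given: they have to be found in the camera images.
- basket: Loose round stainless wire basket, 68 mm across, 70 mm tall, with three small steel sleeves fixed snugly inside. Origin: centre of its underside, z up. With load 0.2 to 0.75 kg, different every time. Two ears at its y = +35 and -35 mm, 58 mm above the underside, carry the bail, so the hinge line is the basket's y axis at that height. The folded bail lies over its +x side.
- bail (a joint): Angle of the bail about the basket's y axis, rad: 0 = upright, positive = leaning to the basket's +x side, 1.10 = folded on the rim (a stop; 27 degrees above level). The ears are stiff (about 0.008 N m, under 1 N at the eye), so the bail stays where it is left.
- bail_eye (a point): Underside of the bail's crown, the point that must lie in the hook: on the bail's centreline, 82 mm from the hinge line (the crown's outside is at 86 mm). It turns with the bail: its z axis points from hinge to crown, its y axis along the hinge line. The bail is 4 mm round steel wire, 74 mm wide at the ears.
- stand: The hanging balance, fixed to the bench: grey base plate 260 x 150 mm (top 18 mm up), column and grey head box with graduated window. Origin on the bench straight under the hook's seat; +x points from the hook to the column. Base plate x = -70 to 190 mm, head box from x = 110 to 172 mm, 88 mm wide, 165 to 291 mm above the bench; 25 mm column at x = 150 mm, 328 mm high.
- hook (a point): Seat (lowest point of the upper surface) of the balance's hook, 230 mm above the bench unloaded; sinks with the beam; axes as the stand's. The hook is 7 mm round steel bent to a U, open upwards, in the stand's x-z plane. On its +x side it rises within 20 mm to the straight beam (top 15 mm above the seat) that runs back to the head.
- beam (a joint): How far the soft sprung beam with the hook is down, m: 0 unloaded, stop at 0.050. Spring 0.2 N per mm, lightly damped, so the basket sinks 11 to 36 mm by its weight before the beam carries all of it. Let go earlier, or pressed lower, it jumps on release. Its flexures stand only slow movement, under 0.06 m/s up or down, and no pressing down to the stop.
- cell_a: Loose flanged steel test cell, 44 mm across, 62 mm tall, a bystander near the basket; origin under its centre.
- cell_b: Another such cell near the basket.
- cell_c: Another such cell beside the balance.
- beaker: Loose glass beaker, 70 mm across, 90 mm tall, a bystander; origin under its centre.
- wash_bottle: Loose white bottle with red cap, 60 mm across, 150 mm tall, a bystander.
- jar: Loose amber jar with black cap, 64 mm across, 75 mm tall, a bystander.
- wrench: Loose wrench lying beside the balance, a bystander.
- bail_grip (a point): Middle between the two parallel legs of the bail's narrow eye, 64 mm from the hinge line; axes as bail_eye. The wire necks in from 8 to 24 mm above the hinge line; from 24 to 70 mm the legs run straight, 36 mm apart outside, 28 mm inside; then they round over to the crown. Pinch the legs here from outside, along the hinge line, leaving the eye's middle free for the hook.
- hook_tip (a point): Top of the hook's free tip, 16 mm from the seat towards the stand's -x and 15 mm above it. The eye must be passed over this tip from the -x side, then lowered into the U.

How it is judged:
By the outcome, as a careful person would: the job done as asked, in the order asked, and still so for the second after the job is handed in, with the robot touching nothing.
It also fails if it takes over 72 s, if anything falls off the work surface, if the arm or the gripper's body presses on something with over 40 N, if the wrist force passes 120 N, or if a joint passes its speed limit or range.

## Working session

There is one attempt and no reset: what is moved stays moved. The work goes in short steps, each a Python script; the robot and the scene stay as the last script left them, time stands still between calls to the robot, and variables do not carry over. Pictures are saved under pics/ and viewed, at most 10 in all, crops included, and the job is handed in when it is done.

```bash
mkdir -p pics; python3 - <<'E'
from workcell import r, command_gripper, optics
import cv2, numpy as np
for n in ("scene","top"):
    im,d=optics.get_image(n); cv2.imwrite(f"pics/{n}0.png",im[:,:,::-1]); np.savez(f"{n}0.npz",im=im,d=d,**optics.camera_model(n))
    m=optics.camera_model(n); print(n,m["K"].round(1).tolist(),m["R"].round(3).tolist(),m["t"].round(3).tolist())
print(optics.camera_model("wrist"))
print(r.read_state())
E
```

```text
scene [[485.0, 0.0, 323.3], [0.0, 485.0, 202.6], [0.0, 0.0, 1.0]] [[-0.842, 0.539, -0.008], [0.446, 0.689, -0.571], [-0.302, -0.485, -0.821]] [0.454, -0.24, 1.538]
top [[413.4, 0.0, 319.8], [0.0, 413.4, 198.3], [0.0, 0.0, 1.0]] [[-0.016, -1.0, 0.011], [-0.988, 0.014, -0.155], [0.155, -0.013, -0.988]] [0.068, 0.58, 1.034]
{'K': array([[357.51449392,   0.        , 315.88407117],
       [  0.        , 357.51449392, 197.95103583],
       [  0.        ,   0.        ,   1.        ]]), 'tool_from_camera': array([[-5.00984428e-04, -9.50142820e-01, -3.11814642e-01,
         7.99132435e-02],
       [ 9.99999842e-01, -3.96195254e-04, -3.99411241e-04,
         8.57509209e-06],
       [ 2.55958242e-04, -3.11814793e-01,  9.50142868e-01,
        -1.18367568e-01],
       [ 0.00000000e+00,  0.00000000e+00,  0.00000000e+00,
         1.00000000e+00]])}
{'time_s': 0.1, 'joint_positions': array([-1.29001178e+00,  3.42615969e-01,  1.52488883e+00, -2.75127598e-05,
        1.27542110e+00, -1.46020858e-01]), 'dq': array([ 0.0013029 , -0.0004785 , -0.00278067, -0.00099497, -0.0002422 ,
        0.00052153]), 'tau': array([ 2.00783208e-03, -4.34447086e+01, -2.46489519e+01, -1.76603330e-04,
        4.67611535e-03, -4.49851655e-06]), 'eef_pos': array([ 0.2172461 , -0.47759438,  0.25572609]), 'eef_rot': array([ 9.77314860e-01,  2.11790511e-01, -5.80123036e-05, -6.64222790e-04]), 'contact_force': array([-0.18897576, -1.20978096,  0.57962379]), 'torque': array([-0.03041449,  0.00776675, -0.00900748]), 'grip_force': 0.0, 'grip_width': 0.08584912875262328}
```

View pics/scene0.png

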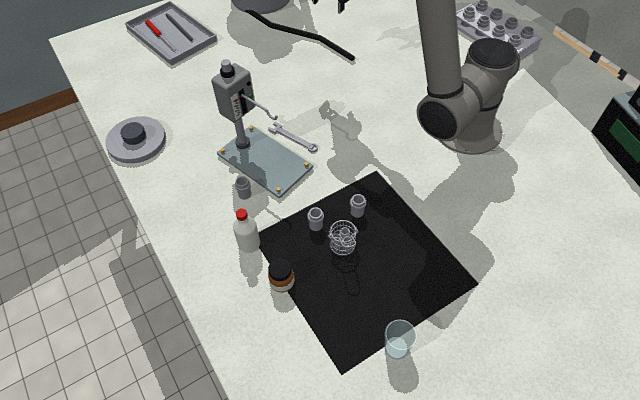

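View pics/top0.png

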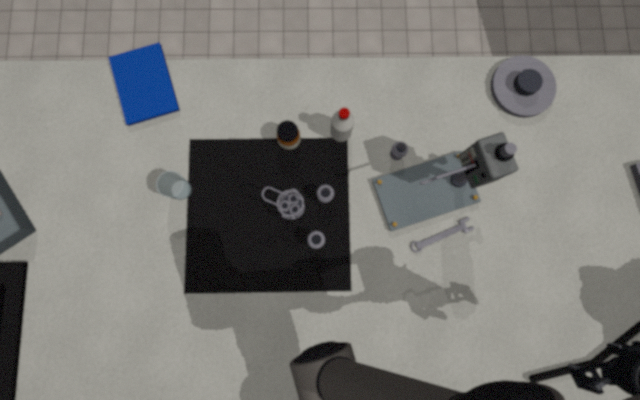

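The scene shows the basket at scene px (343,237), between cells at (316,218) and (358,205). The top view has the basket at (290,204) with its bail folded toward (267,192), and the hook tip near (422,180). Next I'll take wrist close-ups.

```bash
cat > h.py <<'E'
from workcell import r, command_gripper, optics
import cv2, numpy as np
from scipy.spatial.transform import Rotation as Ro
def fixed(n,u,v,z=None,d=None):
    m=optics.camera_model(n); ray=np.linalg.inv(m["K"])@[u,v,1]
    if d is not None: return m["R"].T@(ray*d-m["t"])
    c=-m["R"].T@m["t"]; w=m["R"].T@ray; return c+w*(z-c[2])/w[2]
def wrist(name):
    s=r.read_state(); im,d=optics.get_image("wrist"); m=optics.camera_model("wrist")
    T=np.eye(4);T[:3,:3]=Ro.from_quat(s["eef_rot"]).as_matrix();T[:3,3]=s["eef_pos"]
    cv2.imwrite(f"pics/{name}.png",im[:,:,::-1]); np.savez(name+".npz",im=im,d=d,W=T@m["tool_from_camera"],K=m["K"]); return s
def cloud(name):
    f=np.load(name+".npz"); d=f["d"]; v,u=np.mgrid[:400,:640]; 
    p=np.stack([u,v,np.ones_like(u)],-1)@np.linalg.inv(f["K"]).T*d[...,None]
    return p@f["W"][:3,:3].T+f["W"][:3,3], d>0, f
def down(yaw): # tool y axis horizontal at yaw+90deg; tool x at yaw
    x=np.array([np.cos(yaw),np.sin(yaw),0]); z=np.array([0,0,-1.]); return Ro.from_matrix(np.c_[x,np.cross(z,x),z])
E
python3 - <<'E'
from h import *
f=np.load("top0.npz")
P=lambda n,*a,**k: print(n,fixed("top",*a,**k).round(4))
P("basket rim",291,204,z=.07);P("bail end",266,192,z=.095);P("hook",424,180,z=.235);P("cell1",326,193,z=.062);P("cell2",316,239,z=.062);P("cell_c",399,150,z=.062)
for c in [(380,182),(392,226),(460,153),(478,200)]: P("plate",*c,z=.018)
P("bottle",344,113,z=.15);P("jar",288,130,z=.075);P("beaker",181,188,z=.09);P("wr",415,247,z=.005);P("wr",470,222,z=.005)
# look at basket
b=fixed("top",291,204,z=.07)
for yaw in np.arange(-3,3.2,.5):
    q=down(yaw); p=b+[0,0,.26]-.11*np.array([np.cos(yaw),np.sin(yaw),0]); s=r.solve_ik(p,q.as_quat()); print(round(yaw,1), s is not None and s.round(2))
E
```

```text
basket rim [0.5637 0.1328 0.07  ]
bail end [0.5912 0.1934 0.095 ]
hook [ 0.5883 -0.1648  0.235 ]
cell1 [0.5922 0.0431 0.062 ]
cell2 [0.4745 0.0705 0.062 ]
cell_c [ 0.7038 -0.1505  0.062 ]
plate [ 0.6277 -0.1044  0.018 ]
plate [ 0.5084 -0.1317  0.018 ]
plate [ 0.7054 -0.3265  0.018 ]
plate [ 0.5748 -0.3661  0.018 ]
bottle [ 0.774  -0.0018  0.15  ]
jar [0.7576 0.1393 0.075 ]
beaker [0.6052 0.4063 0.09  ]
wr [ 0.4525 -0.1931  0.005 ]
wr [ 0.5171 -0.3452  0.005 ]
-3.0 [ 0.11  0.64  0.84 -0.    1.67 -1.61]
-2.5 [ 0.18  0.62  0.87 -0.    1.65 -2.03]
-2.0 [ 0.25  0.56  0.98 -0.    1.6  -2.46]
-1.5 [ 0.29  0.46  1.14 -0.    1.54 -2.93]
-1.0 [ 0.28  0.35  1.31 -0.    1.48  2.85]
-0.5 [ 0.23  0.25  1.45 -0.    1.44  2.3 ]
0.0 [ 0.12  0.19  1.52 -0.    1.43  1.69]
0.5 [ 0.01  0.2   1.52 -0.    1.43  1.08]
1.0 [-0.07  0.26  1.44 -0.    1.44  0.5 ]
1.5 [-0.1   0.36  1.3  -0.    1.49 -0.03]
2.0 [-0.07  0.47  1.13 -0.    1.54 -0.5 ]
2.5 [-0.01  0.56  0.97 -0.    1.61 -0.94]
3.0 [ 0.06  0.63  0.86 -0.    1.65 -1.37]
```

```bash
python3 - <<'E'
from h import *
b=np.array([.564,.133,0]); hk=np.array([.584,-.172,0])
print(r.solve_ik(hk+[0,0,.40],down(1.906).as_quat()))
r.reach(hk+[0,0,.40],down(1.906).as_quat()); r.hold(.2); wrist("w_hook")
r.reach(b+[.01,.02,.25],down(1.15).as_quat()); r.hold(.2); s=wrist("w_bas"); print(s["time_s"],s["contact_force"])
a=cv2.imread("pics/w_hook.png");c=cv2.imread("pics/w_bas.png")
cv2.imwrite("pics/both.png",np.vstack([a[:,:],c[:,:]])[:, :][:800] if 0 else np.hstack([a[50:400,120:520],c[50:400,120:520]]))
E
```

```text
[-4.12246302e-01  4.53331391e-01  9.68038195e-01 -4.44089210e-16
  1.72022307e+00 -7.47449975e-01]
3.7 [-0.19716927 -0.89566355 -1.07571538]
```

View pics/both.png

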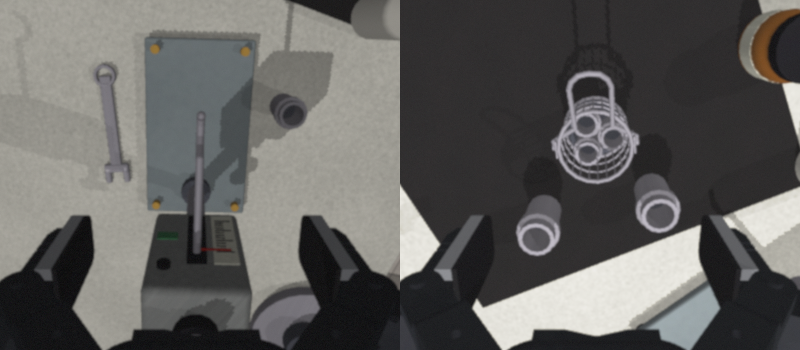

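The hook picture has the tip at full px (321,167) and the beam running straight down to the head. The basket picture has ears at about (276,197) and (357,197), and the bail crown at (310,125). I'll measure both with depth.

```bash
python3 - <<'E'
from h import *
P,ok,f=cloud("w_hook")
v,u=np.mgrid[:400,:640]
m=ok&(P[...,2]>.20)&(P[...,2]<.27)&(u>300)&(u<340)&(v>155)&(v<280)
for y in range(160,275,6):
    k=m[y]; 
    if k.any(): print(y,k.sum(),P[y][k].mean(0).round(4),P[y][k][:,2].max().round(4))
# plate corners in w_hook: yaw from screws
def wp(f,uu,vv,z):
    ray=f["W"][:3,:3]@np.linalg.inv(f["K"])@[uu,vv,1]; c=f["W"][:3,3]; return c+ray*(z-c[2])/ray[2]
S=[wp(f,a+120,b+50,.021) for a,b in [(155,49),(246,51),(156,205),(236,207)]]; print("screws",np.round(S,4))
print("tip ray",wp(f,321,165,.245),wp(f,321,168,.245))
P,ok,f=cloud("w_bas")
v,u=np.mgrid[:400,:640]
reg=ok&(u>265)&(u<368)&(v>110)&(v<245)
m=reg&(P[...,2]>.063)&(P[...,2]<.075)&(v>185)
q=P[m][:,:2]; A=np.c_[2*q,np.ones(len(q))]; 
for _ in range(5):
    s=np.linalg.lstsq(A,(q**2).sum(1),rcond=None)[0]; c=s[:2]; rr=np.sqrt(s[2]+c@c); k=abs(np.hypot(*(q-c).T)-rr)<.003; q=q[k];A=A[k]
print("rim",c,rr,len(q))
m=reg&(P[...,2]>.078)&(P[...,2]<.11)
b=P[m]; print(len(b),b.min(0),b.max(0),b[b[:,2]>.09].mean(0) )
print("ears",wp(f,276,197,.058),wp(f,357,197,.058),"crown",wp(f,310,123,.095), "center px of rim ray",wp(f,316,195,.07))
cv2.imwrite("pics/zoom.png",cv2.resize(cv2.imread("pics/w_bas.png")[110:240,250:390],None,fx=4,fy=4,interpolation=2))
E
```

```text
166 9 [ 0.5811 -0.1562  0.2442] 0.2466
172 9 [ 0.5838 -0.1636  0.2319] 0.2337
178 8 [ 0.5853 -0.1691  0.2299] 0.2308
184 8 [ 0.587  -0.174   0.2299] 0.2312
190 8 [ 0.5885 -0.1784  0.2319] 0.2331
196 9 [ 0.5894 -0.1823  0.2359] 0.2371
202 9 [ 0.5906 -0.1858  0.2404] 0.2429
208 9 [ 0.5918 -0.1893  0.2447] 0.2459
214 9 [ 0.5935 -0.1942  0.2447] 0.2473
220 8 [ 0.5948 -0.1991  0.2451] 0.2464
226 8 [ 0.5966 -0.2043  0.2449] 0.2457
232 8 [ 0.5984 -0.2094  0.2447] 0.2474
238 9 [ 0.5998 -0.2147  0.2446] 0.2457
244 8 [ 0.6011 -0.2198  0.2451] 0.2467
250 8 [ 0.603  -0.2254  0.2444] 0.2454
256 8 [ 0.6048 -0.2304  0.2451] 0.2471
262 8 [ 0.6068 -0.2361  0.2444] 0.2456
268 8 [ 0.6086 -0.2413  0.2449] 0.246
274 8 [ 0.6097 -0.2472  0.2447] 0.2459
screws [[ 0.5128 -0.1371  0.021 ]
 [ 0.6291 -0.0996  0.021 ]
 [ 0.5824 -0.3589  0.021 ]
 [ 0.7003 -0.3217  0.021 ]]
tip ray [ 0.58147615 -0.15503009  0.245     ] [ 0.58227018 -0.15729237  0.245     ]
rim [0.56682255 0.1382541 ] 0.03279176569602108 622
657 [0.55886301 0.15365117 0.07812036] [0.60302437 0.20484629 0.10984249] [0.58705996 0.19257685 0.1023875 ]
ears [0.53253544 0.14794074 0.058     ] [0.60004721 0.11759523 0.058     ] crown [0.59070122 0.19927031 0.095     ] center px of rim ray [0.56822303 0.13819115 0.07      ]
```

View pics/zoom.png

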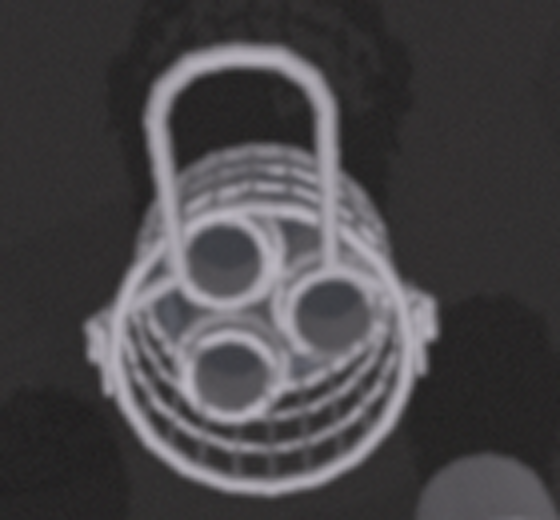

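```bash
python3 - <<'E'
from h import *
P,ok,f=cloud("w_bas"); v,u=np.mgrid[:400,:640]
def wp(uu,vv,z):
    ray=f["W"][:3,:3]@np.linalg.inv(f["K"])@[uu,vv,1]; c=f["W"][:3,3]; return c+ray*(z-c[2])/ray[2]
L=wp(275,197.5,.060);R=wp(356,191.5,.060); print(L,R,np.linalg.norm(L-R),(L+R)/2)
g=f["im"].astype(int).sum(2)
c=np.array([.5675,.138])
for yaw in (np.arctan2(*(L-R)[:2][::-1])-np.pi/2,1.1,1.15,1.2,1.25):
    x=np.array([np.cos(yaw),np.sin(yaw)]);y=np.array([-x[1],x[0]])
    m=ok&(u>265)&(u<368)&(v>110)&(v<190)&(P[...,2]>.07)&(P[...,2]<.115)
    q=P[m]; X=(q[:,:2]-c)@x; Y=(q[:,:2]-c)@y
    print(round(yaw,3))
    for a in np.arange(.03,.085,.005):
        k=(X>a)&(X<a+.005)
        if k.sum()>2: print("  ",a.round(3),k.sum(),Y[k].min().round(4),Y[k].max().round(4),((Y[k].min()+Y[k].max())/2).round(4),np.median(q[k,2]).round(4))
E
```

```text
[0.53197611 0.14838029 0.06      ] [0.60123977 0.12349794 0.06      ] 0.07359746358162213 [0.56660794 0.13593911 0.06      ]
1.226
   0.03 100 -0.017 0.0183 0.0006 0.0722
   0.035 55 -0.0171 0.0179 0.0004 0.0881
   0.04 53 -0.0173 0.0182 0.0005 0.0915
   0.045 62 -0.0175 0.0182 0.0004 0.0953
   0.05 64 -0.0176 0.0182 0.0003 0.0986
   0.055 70 -0.0177 0.0176 -0.0 0.1022
   0.06 106 -0.0156 0.0161 0.0003 0.1058
   0.065 146 -0.0114 0.0118 0.0002 0.1083
1.1
   0.03 97 -0.013 0.022 0.0045 0.0822
   0.035 51 -0.0126 0.0234 0.0054 0.0883
   0.04 58 -0.0121 0.0233 0.0056 0.0918
   0.045 58 -0.0116 0.0241 0.0062 0.0955
   0.05 64 -0.0111 0.0247 0.0068 0.0991
   0.055 71 -0.0107 0.0245 0.0069 0.1024
   0.06 119 -0.0087 0.0229 0.0071 0.1062
   0.065 128 -0.0047 0.0186 0.0069 0.1083
1.15
   0.03 108 -0.0145 0.0206 0.0031 0.0724
   0.035 51 -0.0143 0.0208 0.0033 0.0883
   0.04 54 -0.0141 0.0214 0.0037 0.0917
   0.045 61 -0.0139 0.0218 0.0039 0.0954
   0.05 61 -0.0136 0.0221 0.0042 0.0988
   0.055 74 -0.0135 0.0218 0.0042 0.1022
   0.06 111 -0.0117 0.0199 0.0041 0.106
   0.065 138 -0.0072 0.0161 0.0044 0.1083
1.2
   0.03 100 -0.0161 0.0191 0.0015 0.0722
   0.035 54 -0.0161 0.0189 0.0014 0.0882
   0.04 56 -0.0161 0.0193 0.0016 0.0917
   0.045 57 -0.0162 0.0194 0.0016 0.0954
   0.05 65 -0.0162 0.0195 0.0017 0.0986
   0.055 67 -0.0162 0.019 0.0014 0.1021
   0.06 106 -0.014 0.0177 0.0018 0.1057
   0.065 149 -0.0098 0.0135 0.0019 0.1083
1.25
   0.03 104 -0.0178 0.0175 -0.0001 0.0722
   0.035 50 -0.0181 0.017 -0.0005 0.0881
   0.04 57 -0.0183 0.0172 -0.0006 0.0915
   0.045 57 -0.0187 0.017 -0.0008 0.0953
   0.05 64 -0.0189 0.0169 -0.001 0.0986
   0.055 70 -0.019 0.0164 -0.0013 0.1021
   0.06 104 -0.0171 0.0149 -0.0011 0.1058
   0.065 150 -0.0124 0.0112 -0.0006 0.1084
```

```bash
cat >> h.py <<'E'
C=np.array([.5672,.1374]); YB=1.226; XB=np.array([np.cos(YB),np.sin(YB),0])
SEAT=np.array([.5862,-.1712,.230]); YS=-1.268; US=np.array([np.cos(YS),np.sin(YS),0])
def tilt(e,flip): # tool z inward-down at elevation e (rad)
    z=-XB*np.cos(e)-np.array([0,0,np.sin(e)]); y=np.array([-np.sin(YB),np.cos(YB),0])*(1 if flip else -1)
    x=np.cross(y,z); return Ro.from_matrix(np.c_[x,y,z])
def tcp_for_corner(X,Z,e,flip,ext=.025):
    R=tilt(e,flip).as_matrix(); up=np.array([0,0,1.])*np.cos(e)-XB*np.sin(e)
    return np.r_[C,0]+XB*X+[0,0,Z]-R[:,2]*ext-up*.011
def polar(a,rad=.062): return rad*np.cos(np.radians(a)),.058+rad*np.sin(np.radians(a))
E
python3 - <<'E'
from h import *
print(r.tip_extent, r.read_state()["joint_positions"].round(2))
for e in (45,55,65):
  for fl in (0,1):
    e_=np.radians(e); R=tilt(e_,fl)
    for a in (20,90):
        X,Z=polar(a); s=r.solve_ik(tcp_for_corner(X,Z,e_,fl),R.as_quat()); print(e,fl,a,(R.as_matrix()[:,0]).round(2),s if s is None else s.round(2))
E
```

```text
0.025 [ 0.13  0.47  1.33 -0.    1.33  0.55]
45 0 20 [ 0.24  0.67 -0.71] [ 0.45  1.05  0.89 -0.53  1.79  0.84]
45 0 90 [ 0.24  0.67 -0.71] [ 0.4   0.92  1.07 -0.56  1.72  0.82]
45 1 20 [-0.24 -0.67  0.71] [ 0.45  1.05  0.89 -0.53  1.79 -2.3 ]
45 1 90 [-0.24 -0.67  0.71] [ 0.4   0.92  1.07 -0.56  1.72 -2.32]
55 0 20 [ 0.28  0.77 -0.57] [ 0.41  0.95  1.01 -0.43  1.62  0.84]
55 0 90 [ 0.28  0.77 -0.57] [ 0.35  0.83  1.16 -0.45  1.58  0.79]
55 1 20 [-0.28 -0.77  0.57] [ 0.41  0.95  1.01 -0.43  1.62 -2.31]
55 1 90 [-0.28 -0.77  0.57] [ 0.35  0.83  1.16 -0.45  1.58 -2.35]
65 0 20 [ 0.31  0.85 -0.42] [ 0.37  0.85  1.13 -0.33  1.46  0.8 ]
65 0 90 [ 0.31  0.85 -0.42] [ 0.3   0.74  1.25 -0.35  1.43  0.74]
65 1 20 [-0.31 -0.85  0.42] [ 0.37  0.85  1.13 -0.33  1.46 -2.34]
65 1 90 [-0.31 -0.85  0.42] [ 0.3   0.74  1.25 -0.35  1.43 -2.4 ]
```

```bash
python3 - <<'E'
from h import *
e=np.radians(50); fl=1; R=tilt(e,fl); q=R.as_quat(); z=R.as_matrix()[:,2]
command_gripper(.02,20)
X,Z=polar(20); p=tcp_for_corner(X,Z,e,fl)
r.reach(p-.11*z,q)
f0=r.read_state()["contact_force"]
print(r.move_straight(p,q,speed=.06,max_force=5))
for a in range(32,91,12)if 0 else (32,44,56,68,80,88):
    X,Z=polar(a); st=r.move_straight(tcp_for_corner(X,Z,e,fl)+XB*.002*np.sin(np.radians(a)),q,speed=.04,max_force=5)
    s=r.read_state(); print(a,st,(s["contact_force"]-f0).round(2),s["time_s"])
im,d=optics.get_image("scene"); 
m=optics.camera_model("scene"); 
cv2.imwrite("pics/s1.png",cv2.resize(im[150:300,270:430,::-1],None,fx=4,fy=4,interpolation=2))
E
```

```text
False
32 False [ 0.27 -1.17 -0.81] 9.325
44 False [ 0.17 -1.45 -0.46] 9.7917
56 False [ 0.67 -0.8  -0.45] 10.2583
68 False [ 0.2  -0.98 -1.56] 10.725
80 False [ 0.19 -0.99  0.18] 11.2
88 False [ 0.33 -1.02  0.59] 11.5667
```

View pics/s1.png

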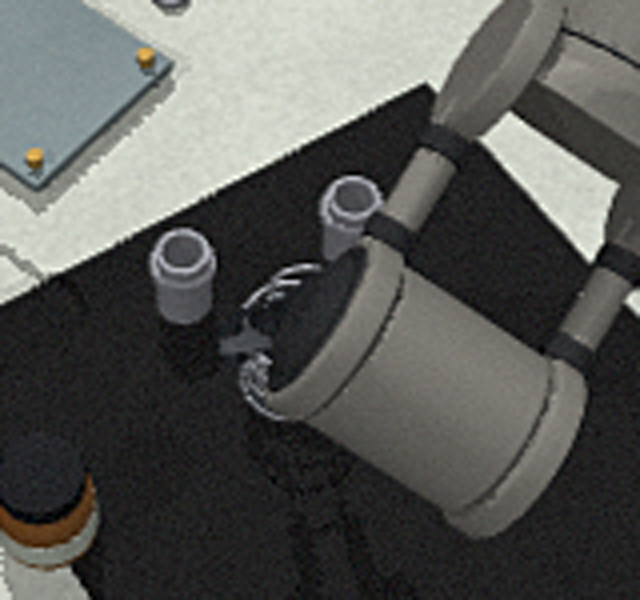

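```bash
cat > meas.py <<'E'
from h import *
def meas(name):
    P,ok,f=cloud(name); x=XB[:2]; y=np.array([-x[1],x[0]])
    X=(P[...,:2]-C)@x; Y=(P[...,:2]-C)@y; Z=P[...,2]
    m=ok&(abs(X)<.1)&(abs(Y)<.03)&(Z>.085)&(Z<.155)
    print("bail n",m.sum())
    for z in np.arange(.085,.155,.01):
        k=m&(Z>=z)&(Z<z+.01)
        if k.sum()>2: print("  z",z.round(3),k.sum(),"X",np.median(X[k]).round(4),"Y",Y[k].min().round(4),Y[k].max().round(4),"zmax",Z[k].max().round(4))
    m=ok&(np.hypot(X,Y)<.045)&(Z>.063)&(Z<.074); q=np.c_[X[m],Y[m]]; rad=np.hypot(*q.T); q=q[(rad>.028)]
    from scipy.optimize import least_squares
    o=least_squares(lambda c:np.hypot(q[:,0]-c[0],q[:,1]-c[1])-.033,[0,0],loss="soft_l1",f_scale=.001).x; print("rim centre in XY",o.round(4),len(q))
E
python3 - <<'E'
from h import *; from meas import meas
e=np.radians(50); R=tilt(e,1); z=R.as_matrix()[:,2]; s=r.read_state()
meas("w_bas")
r.move_straight(s["eef_pos"]-.09*z,speed=.2)
r.reach(np.r_[C,.27],down(YB).as_quat()); command_gripper(.07); r.hold(.1)
s=wrist("w2"); print(s["time_s"],s["contact_force"]); meas("w2")
cv2.imwrite("pics/w2z.png",cv2.resize(cv2.imread("pics/w2.png")[80:260,230:410],None,fx=3,fy=3,interpolation=2))
E
```

```text
bail n 572
  z 0.085 153 X 0.0412 Y -0.0175 0.0181 zmax 0.095
  z 0.095 198 X 0.0561 Y -0.0178 0.0181 zmax 0.105
  z 0.105 221 X 0.0665 Y -0.0135 0.0152 zmax 0.1105
rim centre in XY [-0.0002  0.0005] 1062
15.2667 [1.12383772 0.47995816 0.46718674]
bail n 361
  z 0.085 23 X 0.0029 Y -0.0171 0.0183 zmax 0.0949
  z 0.095 19 X 0.0037 Y -0.0167 0.0176 zmax 0.1044
  z 0.105 30 X 0.0041 Y -0.0169 0.018 zmax 0.115
  z 0.115 24 X 0.0049 Y -0.0171 0.0182 zmax 0.1246
  z 0.125 42 X 0.0052 Y -0.0173 0.0184 zmax 0.135
  z 0.135 221 X 0.0049 Y -0.0147 0.0163 zmax 0.145
rim centre in XY [-0.0003  0.0007] 964
```

View pics/w2z.png

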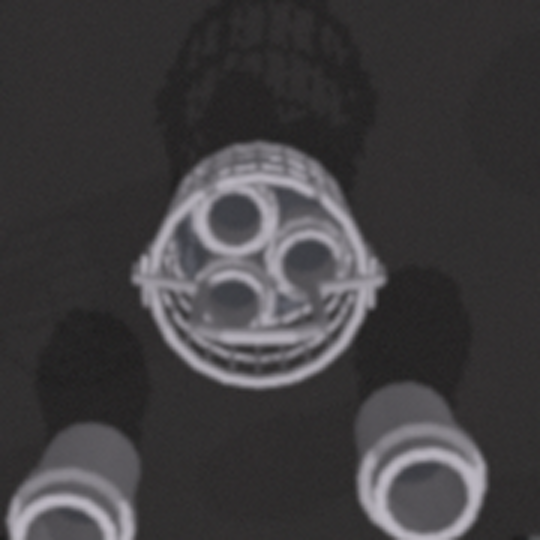

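The picture shows the bail upright across the basket (zoom px row ~280, crown at 330), about 0.04 rad off vertical. The basket hasn't moved. Next I grasp and lift slowly.

```bash
cat >> h.py <<'E'
def favg(n=25):
    a=[]
    for _ in range(n): r.hold(.02); a.append(r.read_state()["contact_force"])
    a=np.array(a); return a.mean(0), a.std(0)/n**.5
E
python3 - <<'E'
from h import *
q=down(YB).as_quat(); Yb=np.array([-XB[1],XB[0],0]); g=np.r_[C,0]+XB*.003+Yb*.0005
f0=favg(); print("bias",f0)
print(r.move_straight(g+[0,0,.128],q,speed=.08,max_force=6))
w=command_gripper(.0,30); s=r.read_state(); print(w,s["grip_width"],s["grip_force"],favg(10)[0])
print(s["eef_pos"])
for dz in (.004,.03): r.move_straight(g+[0,0,.128+dz],q,speed=.02)
r.hold(.3); f1=favg(); print("load",f1, f1[0]-f0[0])
s=wrist("w3"); print(s["time_s"],s["grip_width"],s["torque"])
np.save("f0.npy",f0[0])
cv2.imwrite("pics/w3c.png",cv2.resize(cv2.imread("pics/w3.png")[60:360,160:480],None,fx=1.8,fy=1.8))
P,ok,f=cloud("w3"); T=np.eye(4);T[:3,:3]=Ro.from_quat(s["eef_rot"]).as_matrix();T[:3,3]=s["eef_pos"]
p=(P-T[:3,3])@T[:3,:3]; m=ok&(abs(p[...,1])<.0175)&(abs(p[...,0])<.025)&(p[...,2]>-.03)&(p[...,2]<.02)
for z in np.arange(-.03,.02,.005):
    k=m&(p[...,2]>=z)&(p[...,2]<z+.005)
    if k.any(): print(z.round(3),k.sum(),np.median(p[k],axis=0).round(4),p[k].min(0).round(4))
E
```

```text
bias (array([ 0.08244644, -0.03041589,  0.17035393]), array([0.09712441, 0.08103143, 0.11302569]))
False
False 0.03445600598249692 29.7520063072443 [ 0.42804519 -0.02828007  2.45863412]
[0.56792153 0.14041309 0.12830172]
load (array([-0.05051687, -0.02792448, -2.19322279]), array([0.11091359, 0.07408732, 0.0850279 ])) [-0.13296331  0.00249141 -2.36357672]
20.75 0.03470196910440048 [ 0.02364455 -0.00401092  0.03103701]
-0.03 4 [ 0.0117  0.0174 -0.0295] [ 0.0115  0.0174 -0.0299]
-0.02 249 [ 0.0019 -0.0004 -0.0156] [-0.0016 -0.0082 -0.0171]
-0.015 854 [ 0.0024  0.0031 -0.0134] [-0.0107 -0.0175 -0.015 ]
-0.01 393 [ 0.0023  0.0127 -0.0079] [-0.0117 -0.0175 -0.01  ]
-0.005 294 [ 0.0023  0.0152 -0.003 ] [-0.0112 -0.0175 -0.005 ]
0.0 201 [0.0021 0.015  0.0022] [-0.011  -0.0175  0.    ]
0.005 169 [0.002  0.0143 0.0073] [-0.0104 -0.0175  0.005 ]
0.01 166 [0.0017 0.0143 0.0124] [-0.0006 -0.0175  0.01  ]
0.015 133 [0.0014 0.0148 0.0174] [-0.0004 -0.0175  0.015 ]
```

View pics/w3c.png

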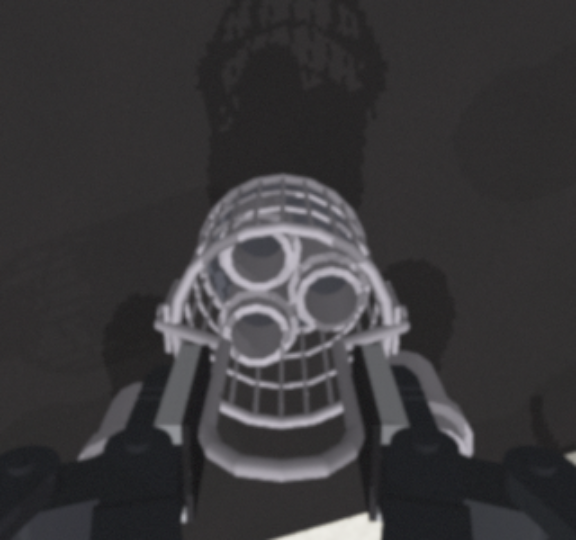

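```bash
python3 - <<'E'
from h import *
s=r.read_state(); q0=s["eef_rot"]; qh=down(YS+np.pi).as_quat()
print(r.solve_ik(SEAT-.07*US+[0,0,.02],qh))
p=s["eef_pos"]; r.move_straight([p[0],p[1],.252],speed=.08)
base=SEAT+.001*US-[0,0,.0125]   # TCP when eye in seat
r.move_straight(base-.075*US+[0,0,.034],qh,speed=.10); r.hold(.3)
f=favg(); print(f, r.read_state()["time_s"])
s=wrist("w4"); cv2.imwrite("pics/w4c.png",cv2.resize(cv2.imread("pics/w4.png")[60:400,160:480],None,fx=1.7,fy=1.7))
P,ok,_=cloud("w4"); v,u=np.mgrid[:400,:640]
yS=np.array([-US[1],US[0],0]); X=(P-SEAT)@US; Y=(P-SEAT)@yS; Z=P[...,2]
m=ok&(abs(Y)<.012)&(X>-.025)&(X<.09)&(Z>.222)&(Z<.25)
print("hook vis",m.sum())
for a in np.arange(-.025,.09,.01):
    k=m&(X>=a)&(X<a+.01)
    if k.sum()>2: print(a.round(3),k.sum(),np.median(Y[k]).round(4),Z[k].max().round(4))
m=ok&(abs(Y)<.025)&(abs(X+.075)<.012)&(Z>.2)&(Z<.29)
k=m&(Z>np.percentile(Z[m],90)); print("crown",X[k].mean(),Y[k].min(),Y[k].max(),Z[k].max(), "TCP",((s["eef_pos"]-SEAT)@US,(s["eef_pos"]-SEAT)@yS,s["eef_pos"][2]))
E
```

```text
[-3.15879128e-01  4.38585528e-01  1.39267549e+00 -4.44089210e-16
  1.31033164e+00 -6.18675455e-01]
(array([ 0.10743065,  0.03789431, -2.07317185]), array([0.10033347, 0.09342101, 0.07907976])) 25.4
hook vis 97
-0.025 86 -0.0001 0.2377
-0.015 11 0.0019 0.2322
crown -0.08613812544103629 -0.024998317003601993 0.024994481727698872 0.28807575744877334 TCP (np.float64(-0.07400338123288222), np.float64(-2.395757447936492e-06), np.float64(0.2514942188309032))
```

View pics/w4c.png

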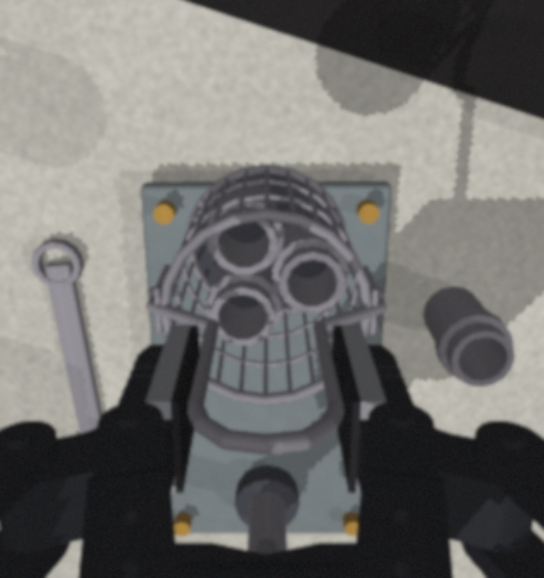

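```bash
python3 - <<'E'
from h import *
base=SEAT+.001*US-[0,0,.0125]
print(r.move_straight(base+[0,0,.034],speed=.04,max_force=4))
f=favg(); print("over",f)
print(r.move_straight(base+[0,0,.005],speed=.025,max_force=3)); print(r.read_state()["eef_pos"]-base)
for dz in (.003,.000,-.003,-.006):
    r.move_straight(base+[0,0,dz],speed=.008); f=favg(15); s=r.read_state(); print(dz,f[0].round(2),f[1].round(2),s["torque"].round(3),(s["eef_pos"]-base)[2].round(4),s["time_s"])
E
```

```text
False
over (array([ 0.0751995 , -0.01156701, -2.2910963 ]), array([0.08509276, 0.10580117, 0.09118716]))
False
[ 9.99303459e-05 -2.11654556e-05  5.22453826e-03]
0.003 [ 0.02 -0.16 -2.36] [0.13 0.14 0.08] [ 0.022 -0.016  0.016] 0.003 29.85
0.0 [-0.01  0.15 -1.87] [0.13 0.13 0.1 ] [ 0.015 -0.008 -0.016] 0.0 30.625
-0.003 [-0.29  0.18 -1.52] [0.13 0.11 0.13] [-0.056 -0.001 -0.025] -0.0029 31.4
-0.006 [-0.04  0.08 -0.69] [0.12 0.11 0.15] [-0.024  0.011 -0.006] -0.0059 32.175
```

```bash
python3 - <<'E'
from h import *
base=SEAT+.001*US-[0,0,.0125]
D=[]
for dz in (-.008,-.010):
    r.move_straight(base+[0,0,dz],speed=.006); r.hold(.2); f=favg(90); s=r.read_state(); print(dz,f[0].round(3),f[1].round(3),s["torque"].round(3),(s["eef_pos"]-base)[2].round(4),s["time_s"])
E
```

```text
-0.008 [ 0.139 -0.127 -0.459] [0.056 0.053 0.049] [-0.015 -0.053 -0.002] -0.008 34.3583
-0.01 [ 0.133  0.004 -0.104] [0.056 0.053 0.055] [ 0.012  0.025 -0.014] -0.01 36.5417
```

```bash
python3 - <<'E'
from h import *
base=SEAT+.001*US-[0,0,.0125]
r.move_straight(base+[0,0,-.0106],speed=.006); r.hold(.2); f=favg(60); print(f[0].round(3))
w=r.read_state()["grip_width"]
command_gripper(w+.006,20); r.hold(.3); command_gripper(.066); print(favg(30)[0],r.read_state()["grip_width"],r.read_state()["time_s"])
p=r.read_state()["eef_pos"]
im,d=optics.get_image("scene"); cv2.imwrite("pics/s2.png",cv2.resize(im[40:220,180:380,::-1],None,fx=3,fy=3,interpolation=2))
print(r.move_straight(p+[0,0,.02],speed=.04,max_force=4)); print(r.move_straight(p+[0,0,.16],speed=.1,max_force=6))
r.hold(1.0); s=wrist("w5"); im,d=optics.get_image("scene"); cv2.imwrite("pics/s3.png",np.hstack([cv2.resize(im[40:220,180:380,::-1],(400,360),interpolation=2),cv2.resize(cv2.imread("pics/w5.png")[40:400,120:520],(400,360))]))
print(s["time_s"])
P,ok,_=cloud("w5"); yS=np.array([-US[1],US[0],0]); X=(P-SEAT)@US; Y=(P-SEAT)@yS; Z=P[...,2]
m=ok&(abs(Y)<.005)&(X>.03)&(X<.06)&(Z>.2)&(Z<.26); print("beam top",np.percentile(Z[m],90) if m.any() else None)
m=ok&(abs(Y)<.012)&(abs(X)<.02)&(Z>.2)&(Z<.26); k=m&(abs(Y)>.005); print("crown",k.sum() and (X[k].mean(),Z[k].max()))
E
```

```text
[ 0.113 -0.065 -0.1  ]
[ 0.11410653 -0.05598555  0.02291469] 0.06606625191724828 39.3917
False
False
42.6417
beam top 0.23481519137631318
crown (np.float64(-0.0008241425537063203), np.float64(0.22330478704663442))
```

View pics/s3.png

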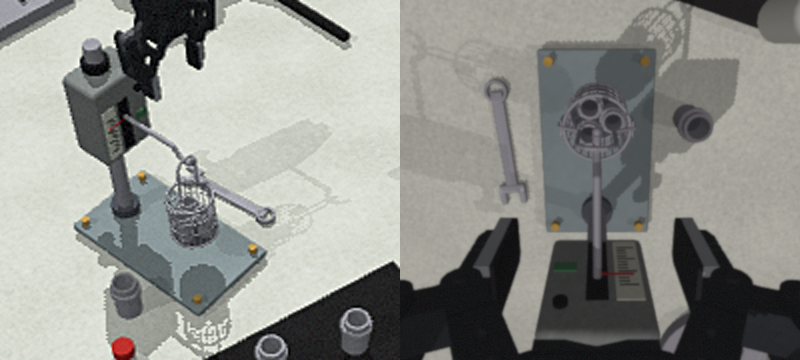

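The basket hangs free from the hook (left px (190,200), right px (597,125)) and the gripper is clear above it. The beam has sunk about 10–12 mm. The other things stand where they were. I'll check that it is still, then hand in.

```bash
python3 - <<'E'
from h import *
a,_=optics.get_image("scene"); r.hold(.6); b,_=optics.get_image("scene")
print(np.abs(a[100:180,240:300].astype(int)-b[100:180,240:300]).mean(), np.abs(a[250:350,450:600].astype(int)-b[250:350,450:600]).mean())
r.hold(2); print(r.finish_job(), r.read_state()["time_s"])
E
```

```text
2.615486111111111 2.355977777777778
the job is handed in; nothing more can be done
the job is handed in; nothing more can be done
```

I swung the bail upright and hung the basket by its eye in the balance hook. It was left hanging free and looked still in the last camera check, with the other things where they were, and the job was handed in at about 46 s of the 72 s limit.

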